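# Raise the feed-lane barrier and push the ring through

## Robot

A 6-joint arm with a two-finger parallel gripper is mounted at the origin on a cart in front of the work surface, level with it; the furniture and walls round the work are solid. World frame = base frame: x ahead of the robot, y to its left, z up, the work surface at z = 0. Lengths are in mm, angles in rad, forces in N, time in s.
With the tool pointing down it reaches from about 275 to 725 mm from the base axis. Payload 15.9 kg.
Tool frame: the origin (TCP) lies at the very end of the fingers, on their centre line; the grasp point (between the pads) lies 19 mm behind it; z points along the fingers, y is the direction in which the jaws open and shut (so a half turn about z gives the same grasp; the last joint's range is limited). The gripper opens to 85 mm and grips with 20 to 120 N. Pads are 22 mm wide; open, the fingers measure 114 mm over their backs; the gripper's body (76 mm by 85 mm) begins 54 mm behind the grasp point. The pads swing forward as they close: fully open they stand 13 mm farther back than shut.
Start: joints at [0, 0.213, -0.034, 1.323, 0, 1.571], TCP at [499.985, -0, 231.306] pointing down, gripper open.
Joint ranges: [-2.98, 2.98], [-0.74, 1.72], [-1.14, 1.35], [-2.1, 2.04], [-1.57, 1.44], [-3.14, 3.14]. Speed limits (rad/s): [1.89, 1.89, 2.39, 2.57, 3.14, 3.14].

## Interface

Orientations are given as a unit quaternion [x, y, z, w].
In Python, from rig import arm, optics gives the robot as it stands.
- The arm moves only by the tool apply_moves, never from a script. Its argument "steps" is a list of rows, each an object with "gripper": the finger opening in m, from 0 to 0.0854; "delta_pos": the shift along the world's x, y, z in m, a list of three; "dr": the turn, a rotation vector about the world's x, y, z in rad, a list of three. In form: [{"gripper": gripper, "delta_pos": [x, y, z], "dr": [rx, ry, rz]}, ...]. A call has 1 to 10 rows; each row shifts and turns the pose as measured when the row begins; what a row does not reach is not made up. A row lasts 1/12 s, in which the tool goes at most 41.7 mm and 7.16 degrees, less where a joint would pass 70% of its speed; a pose out of reach is approached as far as the arm can. A call with a gripper value outside its range is refused whole. The fingers move at their own pace and stop on an object; "grip_force" is the grip in N (left out, the last holds). Time passes only in rows, so rows that do not move let the fingers close. It gives the time, the measured TCP pose, the force and the opening at its end, in the units of the state.
- arm.get_obs(): the state, without advancing time (a new reading comes with each control period).
- optics.capture(name): name is "scene" or "side" or "wrist"; returns the picture (480x640x3 uint8, blue, green, red); there is no depth.
- optics.camera_params(name): a dict with "intrinsics" (3x3 intrinsics, pixels), "origin" and "rotation" of the camera in the world; the wrist camera has in their place "hand_eye" (4x4, takes a point from camera to tool coordinates, whose origin is the TCP and whose axes are the flange's). Camera axes: x right, y down, z forward; pixel columns grow to the right and rows downward; lengths in mm; the calibration is good to about 2 mm. A picture is of the moment at which its call begins: read the wrist's pose just before it. camera_params takes no time and is no camera call.
- arm.hand_in(): hands the job in, once; it reports no verdict.
The state is a dict: "time_s": time; "joint_positions": joint angles; "qd": joint speeds; "tau": joint torques, N m; "eef_pos": TCP position; "tool_rot": TCP orientation; "contact_force": force on the tool from outside, world axes, zero at the start; "torque": the same for the moment, N m; "width": finger opening in mm.
Only numpy, scipy, OpenCV 4.12 (cv2) and the standard library are available. Lean on these libraries where they do the work, as an engineer would, in place of code of your own. Each camera call takes 0.05 s, during which the arm holds its last target.

## Task

Let the bearing ring through to the tester: with the fingertips push the counterweighted barrier arm up past its balance point, so that it falls over onto its rear stop and stays raised by itself, then push the ring along its lane, under the raised barrier, until it lies against the stop bar at the right-hand end of the lane. Only push: do not lift the ring off the lane, and leave the other things on the bench where they are.

Things in the scene. Friction and masses are not known exactly. Their poses are not given: they have to be found in the camera images.
- lane: feed lane with hinge post, fixed: floor plate 92 mm wide (x), 230 long (y), 8 thick; guide walls 14 mm high above the floor, 68 apart inside. Origin at bench height under mid-lane; x points across the lane, away from the robot, to the post (at x = 95 mm, 42 wide along y, 62 high); y along the lane to its open left end; z up. The barrier crosses at y = 0. Turned up to 0.25 rad on the bench.
- barrier (a joint): angle of the barrier arm about its level hinge: 0 = down on its front stop; grows as the arm is pushed up and away from the robot. Balance point about 0.83 rad; past it the arm falls by itself onto the rear stop at 1.75 rad and stays, short of it it falls back to 0. Weighs 0.8 kg; about 2.1 N at the push bar, square to the arm, lifts it, less nearer balance.
- push_bar (a point): centre of the round cross bar at the arm's free end, diameter 14 mm, 56 long (18 mm discs on its ends), parallel to lane y; push it from the robot's side or below. It moves on a 235 mm radius about the hinge. Barrier down: the line hinge to bar points to lane -x, 30 degrees (0.524 rad) above level, bar at z = 163 mm. Raised: 40 degrees behind upright, z = 224 mm.
- hinge (a point): centre of the hinge pin on the fixed post, 45 mm above the bench; hinge line parallel to lane y. The arm is a flat bar 10 mm thick (y), 20 high; a stop blade 46 mm wide hangs from it into the lane, 4 mm above the floor, and blocks the ring while the barrier is down. A round weight, 48 mm diameter, sits on a short tail, 70 mm above the hinge (behind it when raised).
- ring_center (a point): centre (half-way up) of the loose steel bearing ring, 62 mm outside diameter, 12 high, 0.08 to 0.17 kg, lying flat on the lane floor (underside 8 mm above the bench), left of the barrier at the start
- stop (a point): middle of the stop bar's face at the right (-y) end of the lane, 14 mm above the bench, at lane y = -101 mm; bar top 26 mm above the bench. A ring against it has its centre 31 mm from this point.
- block_a: a bystander: plain round steel test block, 64 mm across, 12 mm high, standing on the bench to the robot's side of the lane; origin at the centre of its underside
- gauge_pin: a bystander: upright steel gauge pin, 12 mm across, 30 mm high, standing on the bench to the robot's side of the lane; origin at the centre of its underside
- loupe: a bystander: black loupe, 32 mm across, 26 mm high, standing behind the lane, left of the post; origin at the centre of its underside
- bench_ring: a bystander: larger steel bearing ring, 90 mm across, 18 mm high, lying on the open bench to the right; origin at the centre of its underside
- carton5: a bystander: small green carton, 71x70x30 mm, on the bench to the right; origin at the centre of its underside
- oil_bottle: a bystander: oil bottle with a pointed cap, 42 mm across, 118 mm high, on the bench to the right; origin at the centre of its underside
- lane_ring: the same bearing ring, at the centre of its underside
Mind the look-alikes: they are no part of the job. What is shaped like the lane_ring but blue or green is not meant.

How it is judged (in metres and radians):
On the way:
1. the barrier is raised onto its rear stop and stays, with the ring still on the near (left) side of it (value of joint barrier above 1.6 rad and y of ring_center in the frame of lane above 0.03 m), for 0.4 s.
At the end, for the whole second after the job is handed in: The barrier rests raised on its rear stop (joint above 1.6 rad), and the ring lies flat and still in the lane against the stop bar (gap at most 7 mm) (value of joint barrier above 1.6 rad and y of ring_center in the frame of lane between -0.076 and -0.063 m and x of ring_center in the frame of lane between -0.008 and 0.008 m and z of ring_center in the frame of lane below 0.018 m and linear speed of lane_ring below 0.01 m/s); the robot touches nothing.
It fails at once if the ring is lifted off the lane floor (more than 8 mm) or tipped (z of ring_center in the frame of lane above 0.022 m or angle between ring_center's own z axis and vertical above 0.25 rad).
It fails at once if a bystander is pushed away (more than 25 mm) or knocked over (distance of any of block_a, gauge_pin, loupe, bench_ring, carton5, oil_bottle from where it was at the start of the episode above 0.025 m or angle between any of block_a, gauge_pin, loupe, bench_ring, carton5, oil_bottle's own z axis and vertical above 0.4 rad).
It also fails if it takes over 50 s, if anything falls off the work surface, if the arm or the gripper's body presses on something with over 40 N, if the wrist force passes 120 N, or if a joint passes its speed limit or range.

## Working session

There is one attempt and no reset: what is moved stays moved. The work goes in short steps, Python scripts to look and compute and a tool call to move; the robot and the scene stay as the last step left them, time stands still between calls to the robot, and variables do not carry over. Pictures are saved under pics/ and viewed, and the job is handed in when it is done.

Besides the shell and the picture viewer there is one more tool, called as name(argument=value, ...) on one line, values as JSON. apply_moves: Moves the arm, as the interface text tells. Its arguments: {"type":"object","properties":{"steps":{"type":"array"},"grip_force":{"type":"number"}},"required":["steps"]}

```bash
mkdir -p pics; ls; python3 - <<'E'
from rig import arm, optics
import cv2
for n in ("scene","side","wrist"):
    print(n,optics.camera_params(n))
    cv2.imwrite(f"pics/{n}0.png",optics.capture(n))
print(arm.get_obs())
E
```

```text
pics
scene {'intrinsics': array([[434.61123273,   0.        , 314.7102945 ],
       [  0.        , 434.61123273, 238.06476152],
       [  0.        ,   0.        ,   1.        ]]), 'origin': array([254.26744224, 612.43972909, 830.78627318]), 'rotation': array([-0.2478512 ,  0.89379546, -0.35902909,  0.10391135])}
side {'intrinsics': array([[624.14143042,   0.        , 310.69448933],
       [  0.        , 624.14143042, 239.5468648 ],
       [  0.        ,   0.        ,   1.        ]]), 'origin': array([-291.25000661,  138.56892945, 1561.93948985]), 'rotation': array([-0.63935985,  0.71664508, -0.20722626,  0.18626885])}
wrist {'intrinsics': array([[331.78566478,   0.        , 315.59517215],
       [  0.        , 331.78566478, 240.5398142 ],
       [  0.        ,   0.        ,   1.        ]]), 'hand_eye': array([[ 7.82950718e-05, -9.50325761e-01, -3.11257034e-01,
         7.99288412e+01],
       [ 9.99999418e-01,  4.09458978e-04, -9.98610006e-04,
         9.55775370e-01],
       [ 1.07645180e-03, -3.11256774e-01,  9.50325240e-01,
        -1.41808959e+02],
       [ 0.00000000e+00,  0.00000000e+00,  0.00000000e+00,
         1.00000000e+00]])}
{'time_s': 0.15, 'joint_positions': array([-2.03482671e-05,  2.13283334e-01, -3.48929222e-02,  1.32353849e+00,
       -6.51360805e-06,  1.57078874e+00]), 'qd': array([-0.00058345, -0.00236268,  0.00302547, -0.00151244,  0.00032095,
       -0.00230732]), 'tau': array([ 7.54873927e-04, -6.86405826e+01,  4.87247872e+01,  1.30636684e-02,
        8.93374795e-05, -4.25830592e-06]), 'eef_pos': array([ 4.99722892e+02, -1.22241896e-02,  2.30918509e+02]), 'tool_rot': array([ 7.07111218e-01,  7.07102195e-01, -3.27008625e-04, -3.22411879e-04]), 'contact_force': array([ 0.68155524, -0.22318526,  0.36606467]), 'torque': array([ 0.0095526 , -0.02576636, -0.05611254]), 'width': 85.33440077128559}
```

View pics/scene0.png

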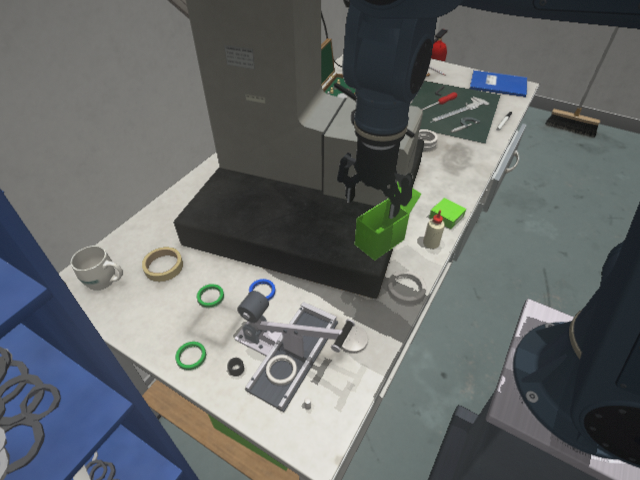

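View pics/side0.png

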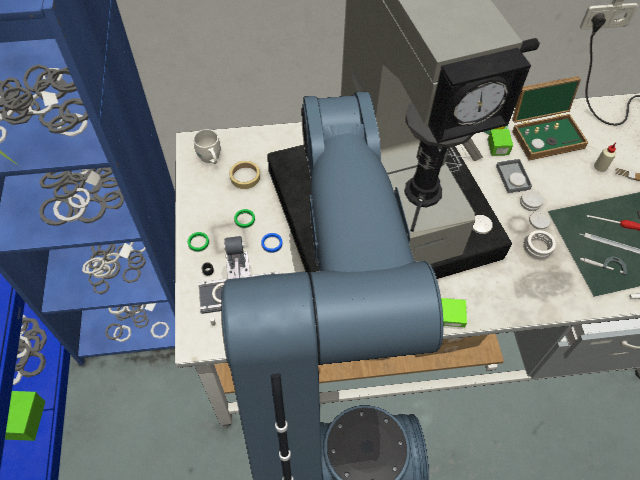

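View pics/wrist0.png

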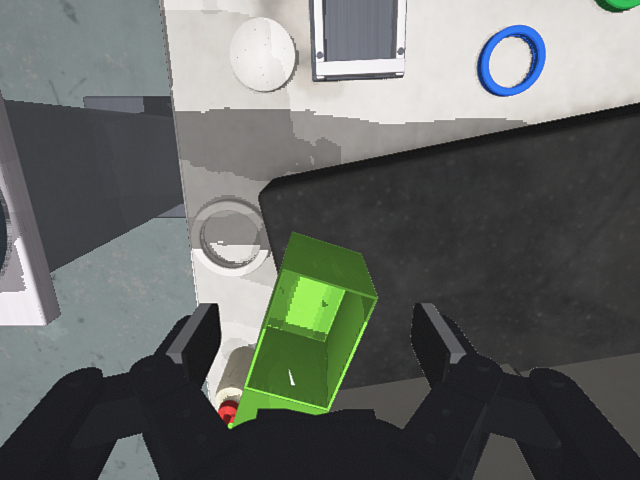

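```bash
python3 - <<'E'
import cv2
i=cv2.imread("pics/scene0.png")
c=i[270:430,210:410]
cv2.imwrite("pics/s0c.png",cv2.resize(c,None,fx=3.75,fy=3.75,interpolation=cv2.INTER_CUBIC))
E
```

```text
(no output)
```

View pics/s0c.png

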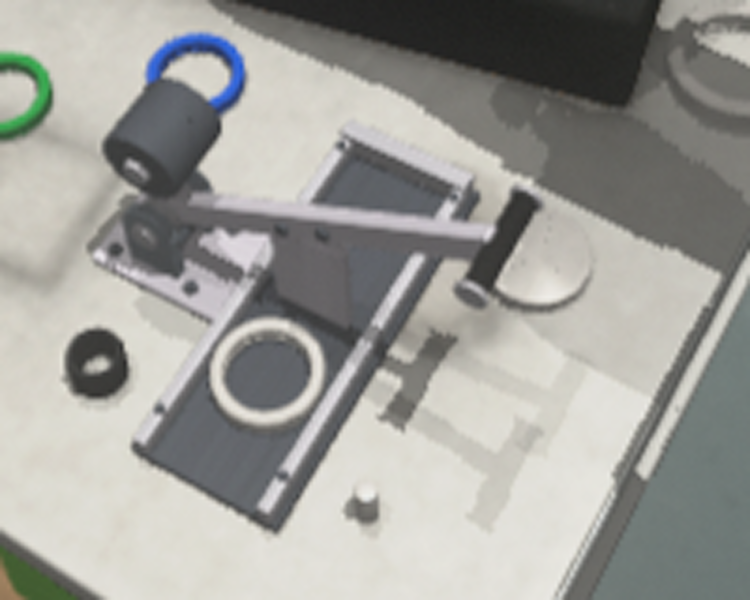

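```bash
cat > h.py <<'E'
import numpy as np, cv2
from scipy.spatial.transform import Rotation as R
from scipy.optimize import least_squares
from rig import arm, optics
def cam(n,obs=None):
    p=optics.camera_params(n); K=p['intrinsics']
    if n=='wrist':
        H=p['hand_eye']; o=obs or arm.get_obs(); Rt=R.from_quat(o['tool_rot']).as_matrix()
        return K,Rt@H[:3,:3],Rt@H[:3,3]+o['eef_pos']
    return K,R.from_quat(p['rotation']).as_matrix(),np.array(p['origin'])
def proj(c,P):
    K,Rm,o=c; q=(np.atleast_2d(P)-o)@Rm; q=q@K.T; return q[:,:2]/q[:,2:]
def ray(c,uv,z):
    K,Rm,o=c; d=Rm@np.linalg.inv(K)@[uv[0],uv[1],1]; return o+d*(z-o[2])/d[2]
def lane2w(L,P):
    P=np.atleast_2d(np.array(P,float)); x,y,t=L; c,s=np.cos(t),np.sin(t)
    return np.c_[x+c*P[:,0]-s*P[:,1], y+s*P[:,0]+c*P[:,1],P[:,2]]
def w2lane(L,P):
    P=np.atleast_2d(np.array(P,float)); x,y,t=L; c,s=np.cos(t),np.sin(t); d=P[:,:2]-[x,y]
    return np.c_[c*d[:,0]+s*d[:,1],-s*d[:,0]+c*d[:,1],P[:,2]]
E
python3 - <<'E'
from h import *
c=cam('scene')
px=lambda u,v:np.array([210+u/3.75,270+v/3.75])
obsv=[((275,530),(-46,115,0)),((275,521),(-46,115,8)),((135,441),(46,115,8)),((475,180),(-46,-113,26)),((343,122),(46,-113,26)),
((530,190),(-108.5,-28,163)),((473,293),(-108.5,28,163))]
uv=np.array([px(*o[0]) for o in obsv]);P=[o[1] for o in obsv]
f=lambda L:(proj(c,lane2w(L,P))-uv).ravel()
s=least_squares(f,[500,330,0.0],loss='soft_l1',x_scale=[100,100,.1]);print(s.x,f(s.x).reshape(-1,2).round(1))
L=s.x
for n,p,z in [('ring',(267,372),20),('block',(545,262),12),('pin',(367,490),30),('loupe',(97,358),26)]:
    w=ray(c,px(*p),z);print(n,w.round(1),w2lane(L,w).round(1))
for n,p in [('hinge',(95,0,45)),('bar',(-108.5,0,163)),('stop',(0,-101,14)),('end',(0,115,8))]: print(n,lane2w(L,p).round(1))
i=cv2.imread("pics/scene0.png")
E
```

```text
[5.35367921e+02 2.44332388e+02 3.74272426e-02] [[ 0.6  0.5]
 [ 0.3  1.2]
 [-1.9  0.2]
 [ 1.5 -2. ]
 [ 0.4 -3. ]
 [-1.2  1.6]
 [-0.2 -1.5]]
ring [532.2 295.3  20. ] [[-1.3 51.  20. ]]
block [437.2 155.1  12. ] [[-101.4  -85.5   12. ]]
pin [449.9 326.1  30. ] [[-82.4  84.9  30. ]]
loupe [612.8 337.8  26. ] [[80.9 90.5 26. ]]
hinge [[630.3 247.9  45. ]]
bar [[426.9 240.3 163. ]]
stop [[539.1 143.4  14. ]]
end [[531.1 359.3   8. ]]
```

apply_moves(steps=[{"gripper": 0.0854, "delta_pos": [0, 0, 0.03], "dr": [0, 0, 0]}, {"gripper": 0, "delta_pos": [0, 0.03, 0.01], "dr": [0, 0, 0]}, {"gripper": 0, "delta_pos": [0, 0.035, 0], "dr": [0, 0, 0]}, {"gripper": 0, "delta_pos": [0, 0.035, 0], "dr": [0, 0, 0]}, {"gripper": 0, "delta_pos": [0, 0.035, 0], "dr": [0, 0, 0]}, {"gripper": 0, "delta_pos": [0, 0.035, 0], "dr": [0, 0, 0]}, {"gripper": 0, "delta_pos": [0, 0.035, 0], "dr": [0, 0, 0]}, {"gripper": 0, "delta_pos": [-0.01, 0.035, 0], "dr": [0, 0, 0]}, {"gripper": 0, "delta_pos": [-0.01, 0.01, 0], "dr": [0, 0, 0]}, {"gripper": 0, "delta_pos": [0, 0, 0], "dr": [0, 0, 0]}])

```text
time_s: 0.98
eef_pos: [475.7, 260.0, 269.7]
tool_rot: [0.709, 0.705, -0.003, -0.002]
contact_force: [-2.2, 0.0, -0.6]
width: -0.1
```

```bash
python3 - <<'E'
from h import *
import pickle
o=arm.get_obs();pickle.dump(o,open('o1.pkl','wb'))
cv2.imwrite("pics/w1.png",optics.capture('wrist'))
print(o['eef_pos'],o['time_s'],o['width'],o['tool_rot'])
E
```

```text
[475.66780538 259.99814466 269.67876613] 0.9833 -0.10952714520960416 [ 0.70904711  0.70515351 -0.00263685 -0.00194225]
```

View pics/w1.png

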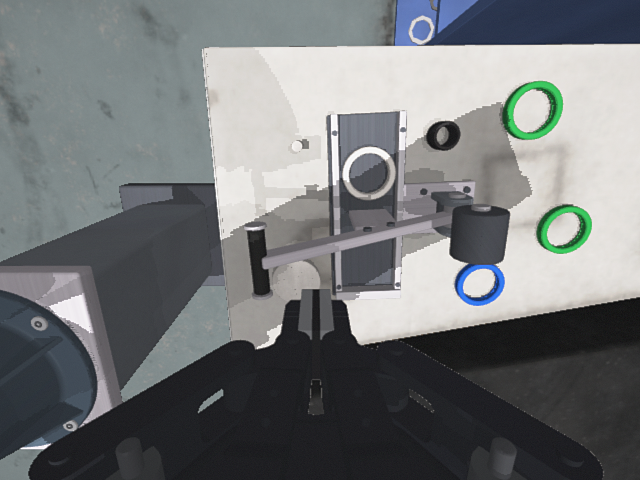

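```bash
python3 - <<'E'
import cv2
i=cv2.imread("pics/w1.png")
c=i[95:305,235:485]
cv2.imwrite("pics/w1c.png",cv2.resize(c,None,fx=2.8,fy=2.8,interpolation=cv2.INTER_CUBIC))
E
```

```text
(no output)
```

View pics/w1c.png

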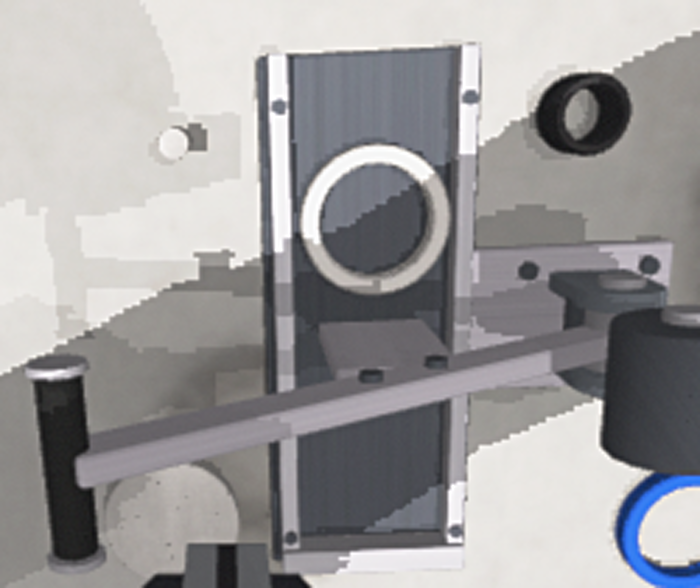

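```bash
python3 - <<'E'
from h import *
import pickle
o=pickle.load(open('o1.pkl','rb'))
c=cam('wrist',o); cs=cam('scene')
pw=lambda u,v:np.array([235+u/2.8,95+v/2.8]); ps=lambda u,v:np.array([210+u/3.75,270+v/3.75])
A=[((288,53),(-34,115,22)),((461,46),(34,115,22)),((258,57),(-46,115,8)),((447,540),(34,-101,22)),((300,545),(-34,-101,22))]
B=[((57,366),(-108.5,28,163)),((77,562),(-108.5,-28,163))]
S=[((275,530),(-46,115,0)),((275,521),(-46,115,8)),((135,441),(46,115,8)),((530,190),(-108.5,-28,163)),((473,293),(-108.5,28,163))]
def fit(obs):
    f=lambda L:np.concatenate([(proj(cc,lane2w(L,P))-p(*q)).ravel() for cc,p,l in obs for q,P in l])
    s=least_squares(f,[530,240,0.0],loss='soft_l1',x_scale=[100,100,.1]); return s.x,f(s.x).reshape(-1,2).round(1)
for ob in ([(c,pw,A)],[(c,pw,A+B)],[(c,pw,A+B),(cs,ps,S)]):
    L,r=fit(ob);print(L.round(3));print(r.tolist())
for n,p,z in [('ring',(376,218),20),('pin',(174,143),30),('barT',(57,366),163),('barB',(77,562),163)]:
    w=ray(c,pw(*p),z);print(n,w.round(1),w2lane(L,w).round(1))
for n,p in [('hinge',(95,0,45)),('bar',(-108.5,0,163)),('stop',(0,-101,14)),('end',(0,115,8))]: print(n,lane2w(L,p).round(1))
E
```

```text
[5.38294e+02 2.44930e+02 4.10000e-02]
[[-0.0, -0.2], [0.5, -0.8], [-0.5, -0.4], [0.0, 1.4], [0.0, 1.6]]
[5.38333e+02 2.44990e+02 4.10000e-02]
[[0.0, -0.2], [0.5, -0.9], [-0.5, -0.5], [0.1, 1.3], [0.0, 1.6], [0.0, 2.8], [-0.2, -2.6]]
[5.38086e+02 2.44641e+02 4.30000e-02]
[[-0.4, 0.2], [0.1, -0.6], [-0.9, -0.1], [-0.0, 1.5], [-0.0, 1.8], [-0.3, 3.4], [-0.3, -2.0], [-0.3, -0.1], [-0.6, 0.6], [-2.9, -0.1], [-2.5, 0.7], [-1.4, -2.3]]
ring [537.2 294.1  20. ] [[ 1.2 49.4 20. ]]
pin [454.6 324.9  30. ] [[-79.9  83.8  30. ]]
barT [428.9 270.7 163. ] [[-108.    30.8  163. ]]
barB [431.1 210.1 163. ] [[-108.4  -29.9  163. ]]
hinge [[633.  248.7  45. ]]
bar [[429.7 240.  163. ]]
stop [[542.4 143.7  14. ]]
end [[533.1 359.5   8. ]]
```

apply_moves(steps=[{"gripper": 0, "delta_pos": [-0.02, -0.004, 0], "dr": [0, -0.1, 0]}, {"gripper": 0, "delta_pos": [-0.02, -0.004, 0], "dr": [0, -0.1, 0]}, {"gripper": 0, "delta_pos": [-0.02, -0.004, 0], "dr": [0, -0.1, 0]}, {"gripper": 0, "delta_pos": [-0.02, -0.004, 0], "dr": [0, -0.1, 0]}, {"gripper": 0, "delta_pos": [-0.01, -0.004, 0], "dr": [0, -0.1, 0]}, {"gripper": 0, "delta_pos": [0, 0, 0], "dr": [0, -0.1, 0]}, {"gripper": 0, "delta_pos": [0, 0, 0], "dr": [0, 0, 0]}])

```text
time_s: 1.62
eef_pos: [393.9, 231.4, 261.7]
tool_rot: [0.683, 0.67, 0.203, 0.207]
contact_force: [-0.0, 1.2, 0.3]
width: 0.1
```

```bash
python3 - <<'E'
from h import *
o=arm.get_obs()
print(o['eef_pos'],o['time_s'],R.from_quat(o['tool_rot']).as_matrix().round(3),o['joint_positions'].round(2),o['contact_force'])
E
```

```text
[393.88346156 231.4076234  261.69829384] 1.6167 [[ 0.019  0.831  0.556]
 [ 1.    -0.016 -0.01 ]
 [ 0.     0.556 -0.831]] [ 0.82 -0.27 -0.59  0.83 -0.43  2.32] [-0.02911559  1.17280312  0.3018182 ]
```

apply_moves(steps=[{"gripper": 0, "delta_pos": [-0.005, 0.005, -0.03], "dr": [0, 0, 0]}, {"gripper": 0, "delta_pos": [0, 0.003, -0.03], "dr": [0, 0, 0]}, {"gripper": 0, "delta_pos": [0, 0, -0.03], "dr": [0, 0, 0]}, {"gripper": 0, "delta_pos": [0, 0, -0.025], "dr": [0, 0, 0]}, {"gripper": 0, "delta_pos": [0, 0, -0.01], "dr": [0, 0, 0]}, {"gripper": 0, "delta_pos": [0, 0, 0], "dr": [0, 0, 0]}])

```text
time_s: 2.12
eef_pos: [391.8, 237.0, 135.9]
tool_rot: [0.685, 0.669, 0.203, 0.205]
contact_force: [-1.2, 0.4, -0.1]
width: 0.3
```

```bash
python3 - <<'E'
from h import *
o=arm.get_obs()
print(o['eef_pos'],o['time_s'],R.from_quat(o['tool_rot']).as_matrix().round(3),o['joint_positions'].round(2),o['contact_force'])
cv2.imwrite("pics/s2.png",cv2.resize(optics.capture('scene')[250:450,200:466],None,fx=3,fy=3))
E
```

```text
[391.80238145 237.01510725 135.92830463] 2.1167 [[ 0.023  0.833  0.552]
 [ 1.    -0.021 -0.01 ]
 [ 0.003  0.553 -0.833]] [ 0.84 -0.16 -0.84  0.48 -0.43  2.34] [-1.19099836  0.40571499 -0.06819822]
```

View pics/s2.png

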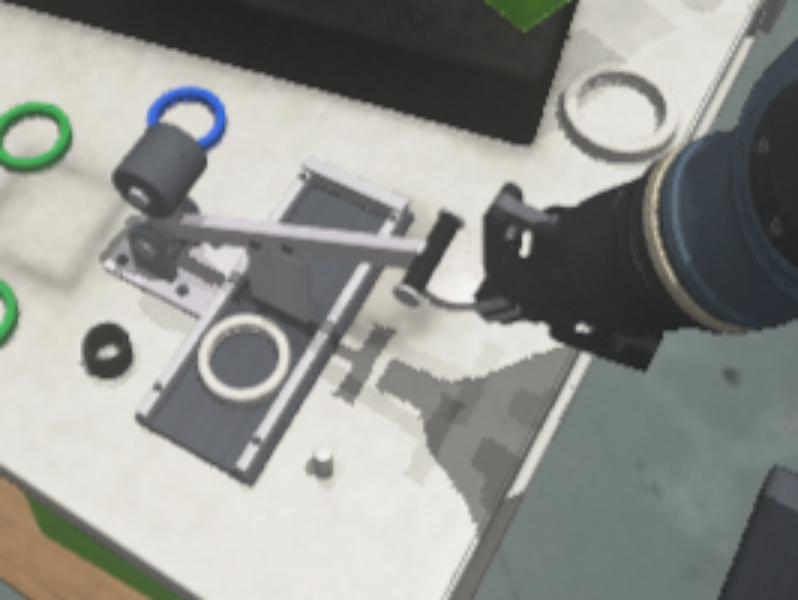

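apply_moves(steps=[{"gripper": 0, "delta_pos": [0.008, 0.001, 0.0025], "dr": [0, 0, 0]}, {"gripper": 0, "delta_pos": [0.008, 0.001, 0.0025], "dr": [0, 0, 0]}, {"gripper": 0, "delta_pos": [0.008, 0.001, 0.0025], "dr": [0, 0, 0]}, {"gripper": 0, "delta_pos": [0.008, 0, 0.0025], "dr": [0, 0, 0]}, {"gripper": 0, "delta_pos": [0.004, 0, 0.003], "dr": [0, 0, 0]}, {"gripper": 0, "delta_pos": [0, 0, 0], "dr": [0, 0, 0]}])

```text
time_s: 2.67
eef_pos: [434.5, 241.8, 156.4]
tool_rot: [0.685, 0.669, 0.203, 0.203]
contact_force: [-2.6, -0.2, 0.2]
width: -0.2
```

```bash
python3 - <<'E'
from h import *
o=arm.get_obs()
print(o['eef_pos'],o['time_s'],o['contact_force'],o['joint_positions'].round(2))
cv2.imwrite("pics/s3.png",cv2.resize(optics.capture('scene')[250:450,200:466],None,fx=3,fy=3))
E
```

```text
[434.46071943 241.76467135 156.44514283] 2.6667 [-2.62029556 -0.18210609  0.16494387] [ 0.75 -0.12 -0.76  0.49 -0.39  2.26]
```

View pics/s3.png

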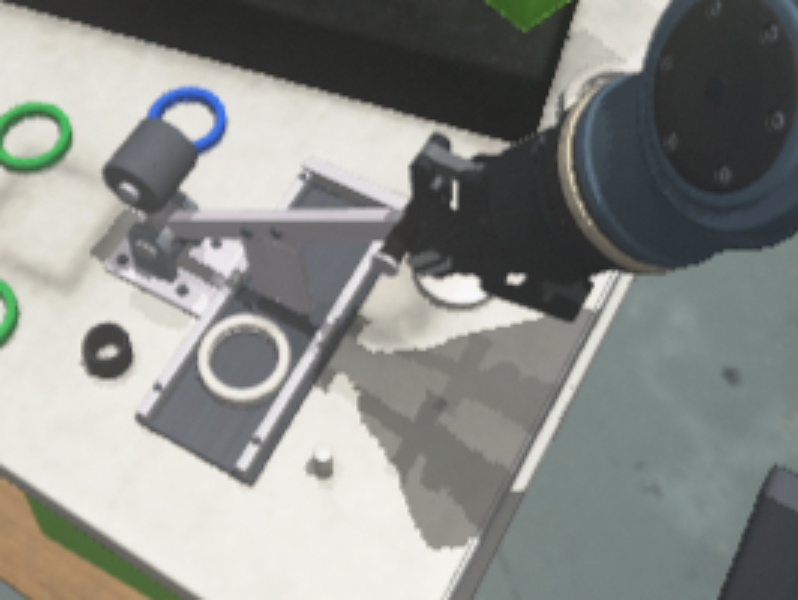

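apply_moves(steps=[{"gripper": 0, "delta_pos": [0.006, 0, 0.01], "dr": [0, 0, 0]}, {"gripper": 0, "delta_pos": [0.006, 0, 0.01], "dr": [0, 0, 0]}, {"gripper": 0, "delta_pos": [0.0085, 0, 0.0085], "dr": [0, 0, 0]}, {"gripper": 0, "delta_pos": [0.0085, 0, 0.0085], "dr": [0, 0, 0]}, {"gripper": 0, "delta_pos": [0.0085, 0, 0.0085], "dr": [0, 0, 0]}, {"gripper": 0, "delta_pos": [0.01, 0, 0.0065], "dr": [0, 0, 0]}, {"gripper": 0, "delta_pos": [0.01, 0, 0.0065], "dr": [0, 0, 0]}, {"gripper": 0, "delta_pos": [0, 0, 0], "dr": [0, 0, 0]}])

```text
time_s: 3.38
eef_pos: [497.8, 242.5, 223.3]
tool_rot: [0.685, 0.668, 0.206, 0.203]
contact_force: [-0.0, 0.5, 0.0]
width: 0.0
```

```bash
python3 - <<'E'
from h import *
o=arm.get_obs()
print(o['eef_pos'],o['time_s'],o['contact_force'],o['joint_positions'].round(2),o['tool_rot'])
cv2.imwrite("pics/s4.png",cv2.resize(optics.capture('scene')[210:410,200:466],None,fx=3,fy=3))
E
```

```text
[497.81716831 242.50356857 223.27074825] 3.3833 [-0.00192106  0.50391036  0.02366791] [ 0.65 -0.09 -0.55  0.62 -0.34  2.16] [0.68538779 0.66821949 0.20599238 0.20320786]
```

View pics/s4.png

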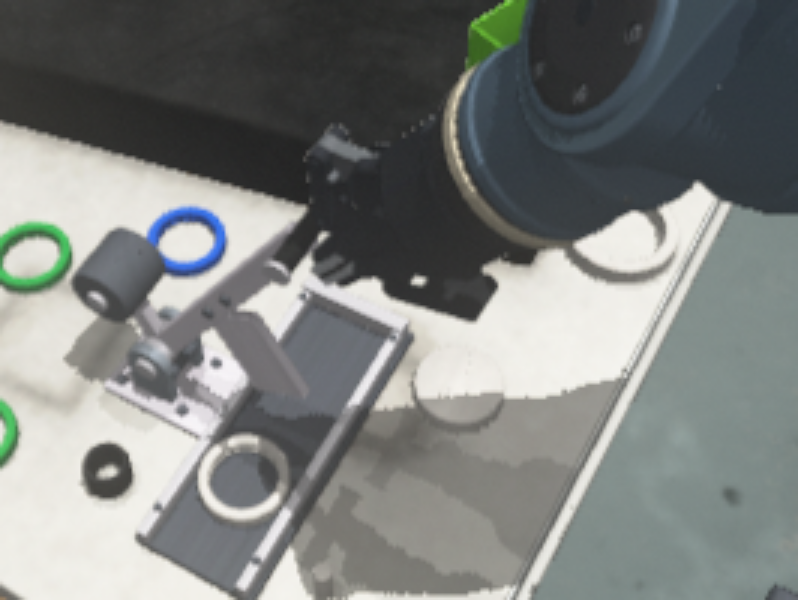

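apply_moves(steps=[{"gripper": 0, "delta_pos": [0.01, 0, 0.0055], "dr": [0, 0, 0]}, {"gripper": 0, "delta_pos": [0.01, 0, 0.005], "dr": [0, 0, 0]}, {"gripper": 0, "delta_pos": [0.01, 0.001, 0.0045], "dr": [0, 0, 0]}, {"gripper": 0, "delta_pos": [0.01, 0.001, 0.0035], "dr": [0, 0, 0]}, {"gripper": 0, "delta_pos": [0.01, 0, 0.003], "dr": [0, 0, 0]}, {"gripper": 0, "delta_pos": [0.01, 0, 0.002], "dr": [0, 0, 0]}, {"gripper": 0, "delta_pos": [0.01, 0, 0.001], "dr": [0, 0, 0]}, {"gripper": 0, "delta_pos": [0.01, 0, 0], "dr": [0, 0, 0]}, {"gripper": 0, "delta_pos": [0.008, 0, 0], "dr": [0, 0, 0]}, {"gripper": 0, "delta_pos": [0, 0, 0], "dr": [0, 0, 0]}])

```text
time_s: 4.27
eef_pos: [590.6, 243.6, 247.1]
tool_rot: [0.685, 0.669, 0.205, 0.203]
contact_force: [-0.0, -0.1, 0.3]
width: 0.0
```

```bash
python3 - <<'E'
from h import *
o=arm.get_obs()
print(o['eef_pos'],o['time_s'],o['contact_force'],o['joint_positions'].round(2),o['tool_rot'])
cv2.imwrite("pics/s5.png",cv2.resize(optics.capture('scene')[210:410,200:466],None,fx=3,fy=3))
E
```

```text
[590.55713457 243.55756293 247.1441905 ] 4.2667 [-0.0301081  -0.11716408  0.3254256 ] [ 0.53  0.06 -0.36  0.64 -0.29  2.05] [0.68542119 0.66868376 0.20462074 0.20295362]
```

View pics/s5.png

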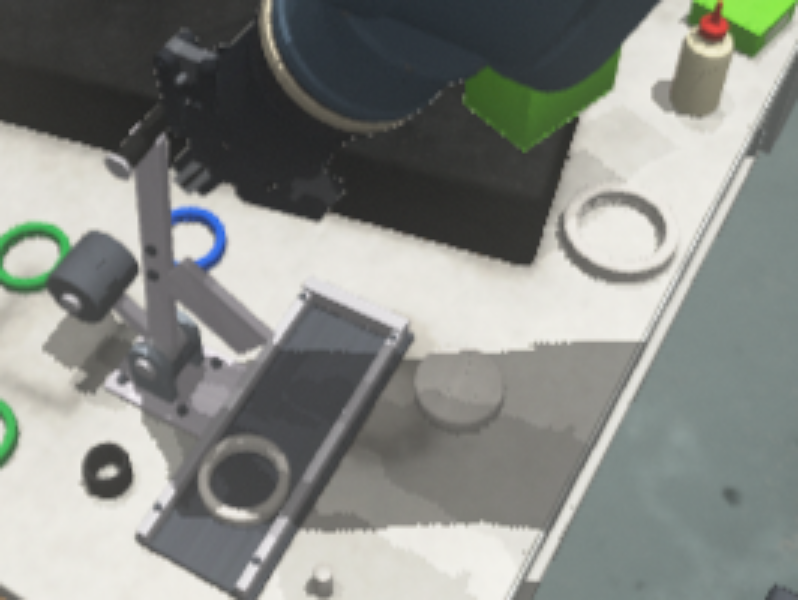

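apply_moves(steps=[{"gripper": 0, "delta_pos": [0.01, 0, 0.002], "dr": [0, 0, 0]}, {"gripper": 0, "delta_pos": [0.01, 0, 0.001], "dr": [0, 0, 0]}, {"gripper": 0, "delta_pos": [0.01, 0, 0.001], "dr": [0, 0, 0]}, {"gripper": 0, "delta_pos": [0.01, 0, 0.001], "dr": [0, 0, 0]}, {"gripper": 0, "delta_pos": [0, 0, 0], "dr": [0, 0, 0]}, {"gripper": 0, "delta_pos": [0, 0, 0], "dr": [0, 0, 0]}])

```text
time_s: 4.82
eef_pos: [633.7, 243.3, 251.9]
tool_rot: [0.685, 0.669, 0.204, 0.203]
contact_force: [0.1, -0.1, -0.4]
width: -0.2
```

```bash
python3 - <<'E'
from h import *
o=arm.get_obs()
print(o['eef_pos'],o['time_s'],o['contact_force'],o['joint_positions'].round(2),o['tool_rot'])
cv2.imwrite("pics/s6.png",cv2.resize(optics.capture('scene')[210:410,200:466],None,fx=3,fy=3))
E
```

```text
[633.67269481 243.34686706 251.91109955] 4.8167 [ 0.09442953 -0.06552246 -0.36499511] [ 0.49  0.13 -0.26  0.65 -0.27  2.01] [0.68539767 0.66894726 0.20404154 0.20274773]
```

View pics/s6.png

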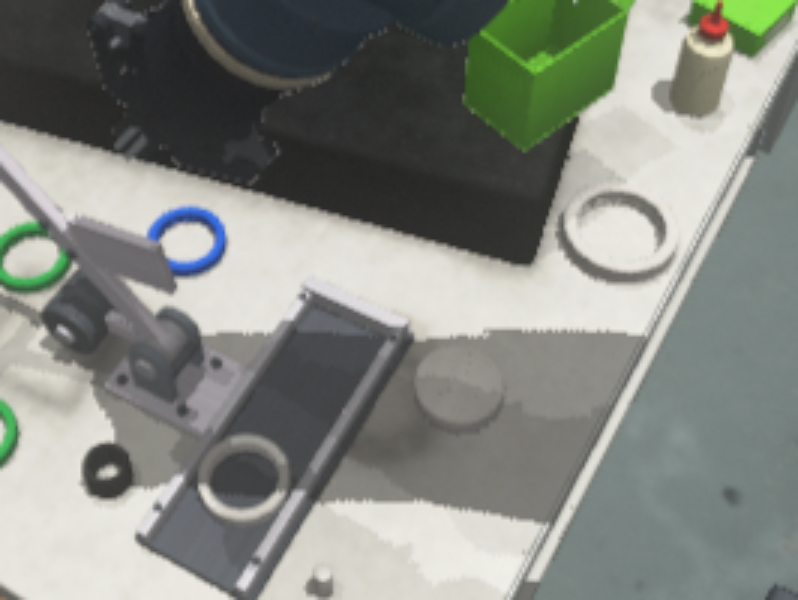

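apply_moves(steps=[{"gripper": 0, "delta_pos": [-0.025, 0, 0], "dr": [0, 0, 0]}, {"gripper": 0, "delta_pos": [-0.025, 0.015, 0], "dr": [0, 0.06, 0]}, {"gripper": 0, "delta_pos": [-0.025, 0.025, 0], "dr": [0, 0.06, 0]}, {"gripper": 0, "delta_pos": [-0.01, 0.025, 0], "dr": [0, 0.06, 0]}, {"gripper": 0, "delta_pos": [0, 0.025, -0.01], "dr": [0, 0.06, 0]}, {"gripper": 0, "delta_pos": [0, 0.01, -0.02], "dr": [0, 0, 0]}, {"gripper": 0, "delta_pos": [0, 0, -0.02], "dr": [0, 0, 0]}, {"gripper": 0, "delta_pos": [0, 0, 0], "dr": [0, 0, 0]}])

```text
time_s: 5.53
eef_pos: [540.1, 345.8, 199.7]
tool_rot: [0.706, 0.689, 0.115, 0.118]
contact_force: [-0.7, -0.9, -0.8]
width: -0.1
```

```bash
python3 - <<'E'
from h import *
o=arm.get_obs()
print(o['eef_pos'],o['time_s'],R.from_quat(o['tool_rot']).as_matrix().round(3),o['joint_positions'].round(2))
im=optics.capture('scene')
cv2.imwrite("pics/s7.png",cv2.resize(im[210:410,150:416],None,fx=3,fy=3))
c=cam('scene');L=(538.2,244.8,.042)
print(ray(c,(200+245/3,210+478/3),20),w2lane(L,ray(c,(200+245/3,210+478/3),20)), 'target',lane2w(L,(0,106,13)), lane2w(L,(0,-28,13)))
E
```

```text
[540.1368215  345.76708894 199.67164816] 5.5333 [[ 0.024  0.946  0.324]
 [ 1.    -0.022 -0.008]
 [-0.     0.324 -0.946]] [ 0.67  0.28 -0.09  0.95 -0.21  2.24]
[531.23125891 295.01537792  20.        ] [[-4.85416969 50.46369555 20.        ]] target [[533.74930877 350.70652174  13.        ]] [[539.37565429 216.82469237  13.        ]]
```

View pics/s7.png

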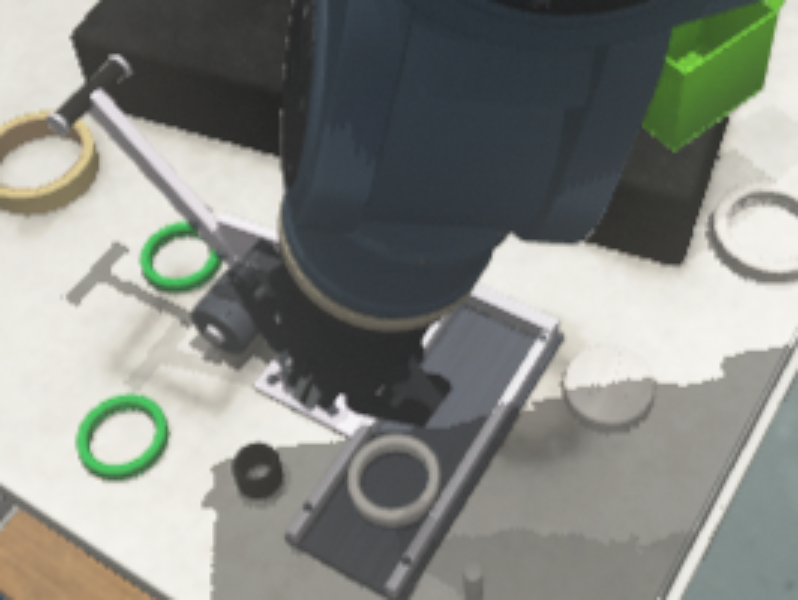

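apply_moves(steps=[{"gripper": 0, "delta_pos": [-0.003, 0.004, -0.03], "dr": [0, 0, 0.03]}, {"gripper": 0, "delta_pos": [-0.002, 0.002, -0.035], "dr": [0, 0, 0.03]}, {"gripper": 0, "delta_pos": [0, 0, -0.035], "dr": [0, 0, 0]}, {"gripper": 0, "delta_pos": [0, 0, -0.02], "dr": [0, 0, 0]}, {"gripper": 0, "delta_pos": [0, 0, -0.005], "dr": [0, 0, 0]}, {"gripper": 0, "delta_pos": [0, 0, 0], "dr": [0, 0, 0]}])

```text
time_s: 6.08
eef_pos: [537.7, 352.1, 82.7]
tool_rot: [0.684, 0.709, 0.125, 0.116]
contact_force: [-0.2, 0.3, 0.5]
width: -0.1
```

```bash
python3 - <<'E'
from h import *
o=arm.get_obs()
print(o['eef_pos'],o['time_s'],R.from_quat(o['tool_rot']).as_matrix().round(3),w2lane((538.2,244.8,.042),o['eef_pos']))
cv2.imwrite("pics/w8.png",optics.capture('wrist'))
cv2.imwrite("pics/s8.png",cv2.resize(optics.capture('scene')[210:410,150:416],None,fx=3,fy=3))
E
```

```text
[537.65501275 352.05106448  82.67804221] 6.0833 [[-0.038  0.942  0.335]
 [ 0.999  0.033  0.019]
 [ 0.007  0.335 -0.942]] [[  3.95871384 107.17936568  82.67804221]]
```

View pics/w8.png

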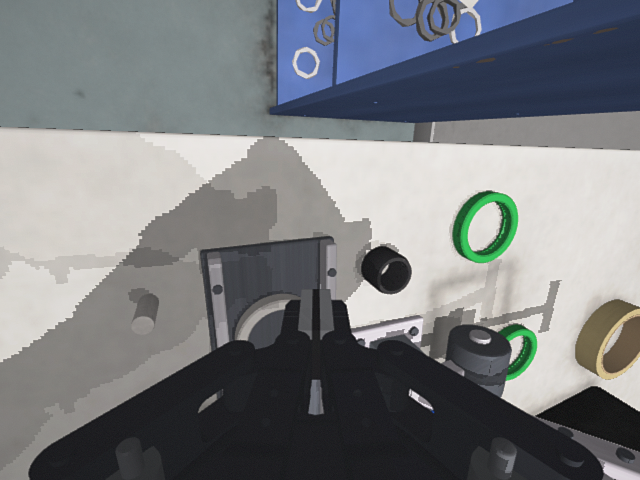

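View pics/s8.png

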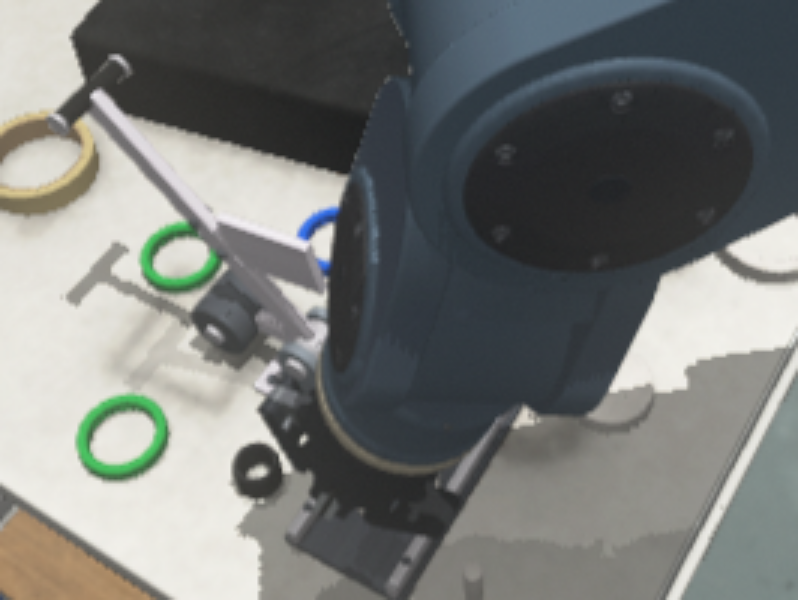

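apply_moves(steps=[{"gripper": 0, "delta_pos": [-0.002, 0, -0.025], "dr": [0, 0, 0]}, {"gripper": 0, "delta_pos": [-0.002, 0, -0.02], "dr": [0, 0, 0]}, {"gripper": 0, "delta_pos": [0, 0, -0.01], "dr": [0, 0, 0]}, {"gripper": 0, "delta_pos": [0, 0, 0], "dr": [0, 0, 0]}])

```text
time_s: 6.52
eef_pos: [539.8, 356.4, 38.0]
tool_rot: [0.684, 0.708, 0.133, 0.117]
contact_force: [-0.1, -0.5, -0.2]
width: 0.3
```

apply_moves(steps=[{"gripper": 0, "delta_pos": [-0.003, -0.001, -0.012], "dr": [0, 0, 0]}, {"gripper": 0, "delta_pos": [-0.003, -0.001, -0.007], "dr": [0, 0, 0]}, {"gripper": 0, "delta_pos": [0, 0, 0], "dr": [0, 0, 0]}])

```text
time_s: 6.77
eef_pos: [536.4, 356.1, 23.6]
tool_rot: [0.684, 0.707, 0.136, 0.117]
contact_force: [0.1, -0.6, -0.6]
width: -0.2
```

```bash
python3 - <<'E'
from h import *
o=arm.get_obs()
print(o['eef_pos'],o['time_s'],R.from_quat(o['tool_rot']).as_matrix().round(3),w2lane((538.2,244.8,.042),o['eef_pos']),o['contact_force'])
cv2.imwrite("pics/w9.png",optics.capture('wrist'))
cv2.imwrite("pics/s9.png",cv2.resize(optics.capture('scene')[210:410,150:416],None,fx=3,fy=3))
E
```

```text
[536.35486805 356.12831023  23.56894639] 6.7667 [[-0.037  0.935  0.352]
 [ 0.999  0.028  0.032]
 [ 0.02   0.352 -0.936]] [[  2.83090968 111.30760585  23.56894639]] [ 0.08061485 -0.57880093 -0.62198575]
```

View pics/w9.png

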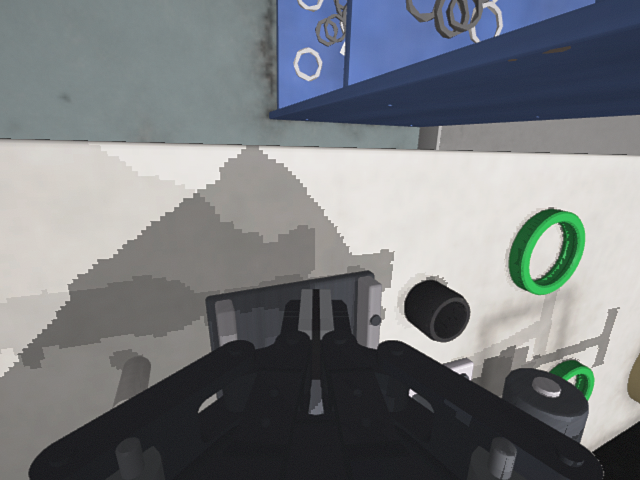

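View pics/s9.png

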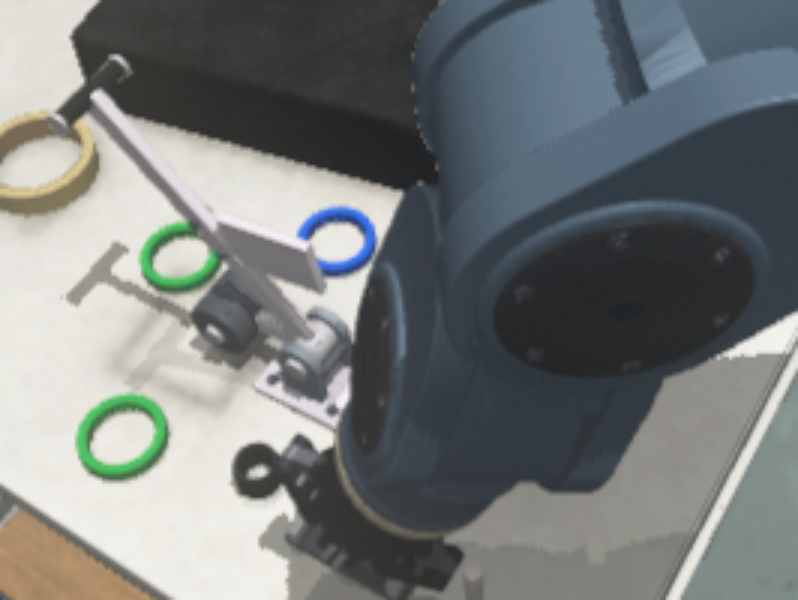

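apply_moves(steps=[{"gripper": 0, "delta_pos": [-0.003, -0.001, -0.007], "dr": [-0.03, 0, 0]}, {"gripper": 0, "delta_pos": [0, -0.001, -0.002], "dr": [0, 0.02, 0]}, {"gripper": 0, "delta_pos": [0, 0, 0], "dr": [0, 0, 0]}])

```text
time_s: 7.12
eef_pos: [535.6, 355.8, 18.8]
tool_rot: [0.683, 0.71, 0.12, 0.12]
contact_force: [0.3, -0.3, 0.0]
width: -0.2
```

```bash
python3 - <<'E'
from h import *
o=arm.get_obs()
print(o['eef_pos'],o['time_s'],R.from_quat(o['tool_rot']).as_matrix().round(3),w2lane((538.2,244.8,.042),o['eef_pos']),o['contact_force'])
E
```

```text
[535.63509042 355.76465253  18.81188572] 7.1167 [[-0.037  0.941  0.335]
 [ 0.999  0.037  0.006]
 [-0.007  0.335 -0.942]] [[  2.09649768 110.97449062  18.81188572]] [ 0.31081386 -0.31736917  0.01588615]
```

apply_moves(steps=[{"gripper": 0, "delta_pos": [-0.001, -0.002, -0.006], "dr": [0, 0, 0]}, {"gripper": 0, "delta_pos": [0, 0, 0], "dr": [0, 0, 0]}])

```text
time_s: 7.28
eef_pos: [535.7, 354.2, 13.7]
tool_rot: [0.684, 0.71, 0.121, 0.12]
contact_force: [-0.9, -1.2, -0.5]
width: 0.1
```

apply_moves(steps=[{"gripper": 0, "delta_pos": [0, -0.006, 0], "dr": [0, 0, 0]}, {"gripper": 0, "delta_pos": [0, -0.006, 0], "dr": [0, 0, 0]}, {"gripper": 0, "delta_pos": [0, -0.006, 0], "dr": [0, 0, 0]}, {"gripper": 0, "delta_pos": [0, -0.006, 0], "dr": [0, 0, 0]}, {"gripper": 0, "delta_pos": [0, -0.006, 0], "dr": [0, 0, 0]}, {"gripper": 0, "delta_pos": [0, 0, 0], "dr": [0, 0, 0]}])

```text
time_s: 7.78
eef_pos: [535.9, 320.3, 14.2]
tool_rot: [0.684, 0.709, 0.122, 0.12]
contact_force: [-0.0, -1.0, -1.0]
width: -0.2
```

```bash
python3 - <<'E'
from h import *
o=arm.get_obs()
print(o['eef_pos'],o['time_s'],R.from_quat(o['tool_rot']).as_matrix().round(3),w2lane((538.2,244.8,.042),o['eef_pos']),o['contact_force'])
cv2.imwrite("pics/s10.png",cv2.resize(optics.capture('scene')[210:410,150:416],None,fx=3,fy=3))
cv2.imwrite("pics/d10.png",cv2.resize(optics.capture('side')[200:350,150:350],None,fx=4,fy=4))
E
```

```text
[535.89146607 320.25245596  14.18045311] 7.7833 [[-0.036  0.941  0.336]
 [ 0.999  0.035  0.009]
 [-0.003  0.336 -0.942]] [[ 0.86157345 75.48284659 14.18045311]] [-0.02106775 -0.99473355 -1.00522581]
```

View pics/s10.png

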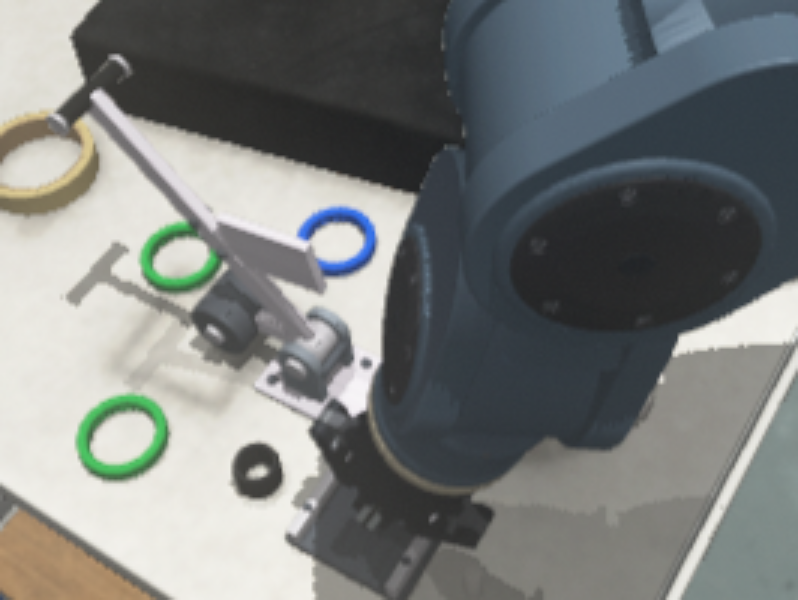

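View pics/d10.png

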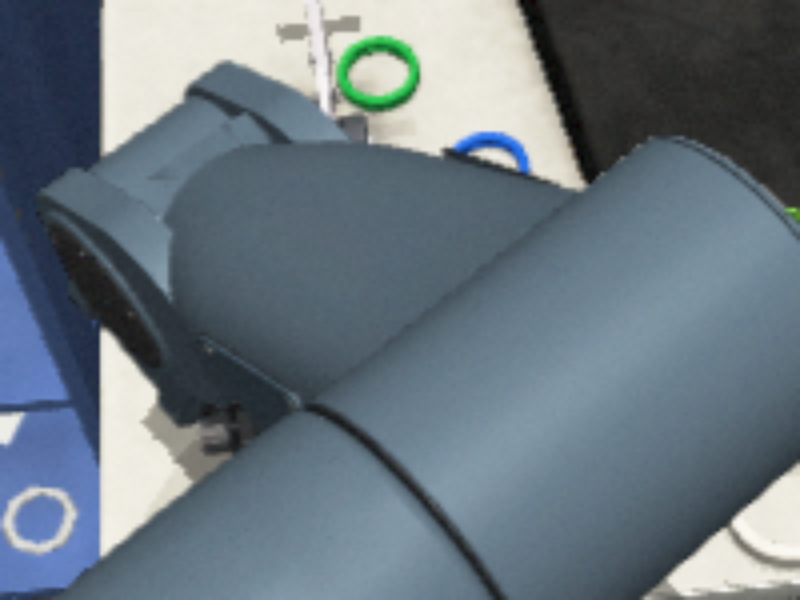

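apply_moves(steps=[{"gripper": 0, "delta_pos": [0, -0.006, 0], "dr": [0, 0, 0]}, {"gripper": 0, "delta_pos": [0, -0.006, 0], "dr": [0, 0, 0]}, {"gripper": 0, "delta_pos": [0.001, -0.006, 0], "dr": [0, 0, 0]}, {"gripper": 0, "delta_pos": [0, -0.006, 0], "dr": [0, 0, 0]}, {"gripper": 0, "delta_pos": [0.001, -0.006, 0], "dr": [0, 0, 0]}, {"gripper": 0, "delta_pos": [0, -0.006, 0], "dr": [0, 0, 0]}, {"gripper": 0, "delta_pos": [0, -0.003, 0], "dr": [0, 0, 0]}, {"gripper": 0, "delta_pos": [0, 0, 0], "dr": [0, 0, 0]}])

```text
time_s: 8.55
eef_pos: [538.4, 278.7, 14.6]
tool_rot: [0.684, 0.71, 0.122, 0.119]
contact_force: [0.1, 1.3, 0.0]
width: -0.1
```

```bash
python3 - <<'E'
from h import *
o=arm.get_obs()
print(o['eef_pos'],o['time_s'],R.from_quat(o['tool_rot']).as_matrix().round(3),w2lane((538.2,244.8,.042),o['eef_pos']),o['contact_force'])
cv2.imwrite("pics/s11.png",cv2.resize(optics.capture('scene')[210:410,150:416],None,fx=3,fy=3))
cv2.imwrite("pics/w11.png",optics.capture('wrist'))
E
```

```text
[538.41009252 278.66913539  14.55976406] 8.55 [[-0.037  0.941  0.337]
 [ 0.999  0.036  0.01 ]
 [-0.002  0.337 -0.941]] [[ 1.63199275 33.83044591 14.55976406]] [0.08308332 1.33836369 0.0195147 ]
```

View pics/s11.png

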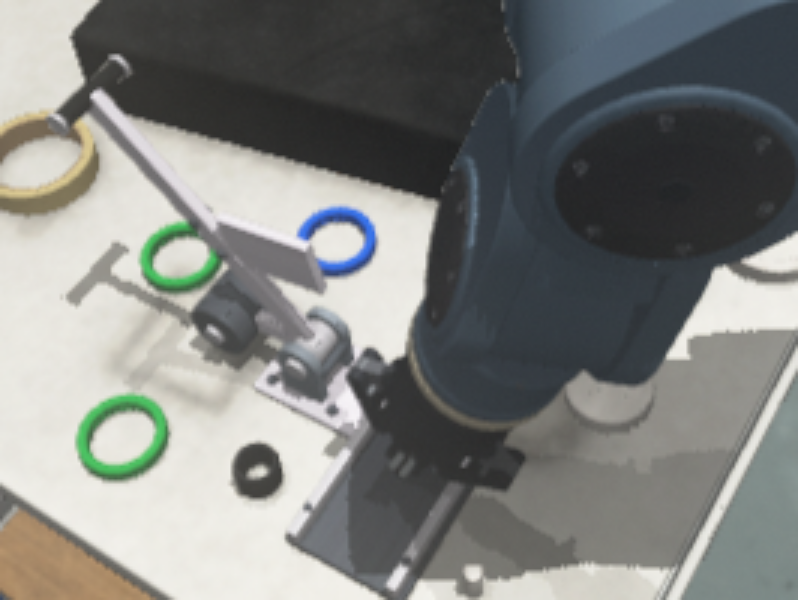

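View pics/w11.png

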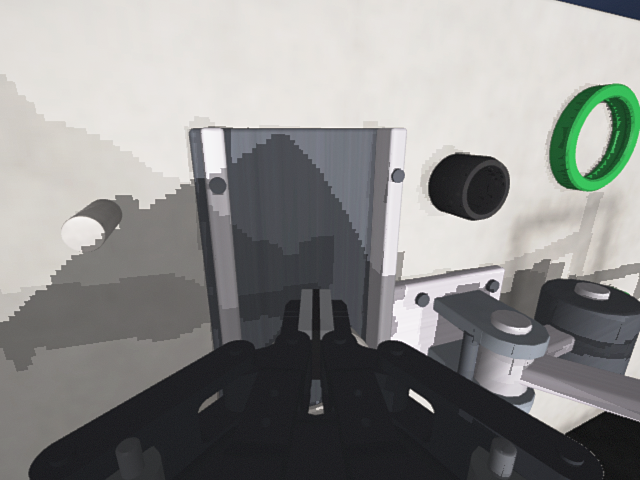

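apply_moves(steps=[{"gripper": 0, "delta_pos": [0, -0.006, 0], "dr": [0, 0, 0]}, {"gripper": 0, "delta_pos": [0, -0.006, 0], "dr": [0, 0, 0]}, {"gripper": 0, "delta_pos": [0, -0.006, 0], "dr": [0, 0, 0]}, {"gripper": 0, "delta_pos": [0, -0.006, 0], "dr": [0, 0, 0]}, {"gripper": 0, "delta_pos": [0, -0.006, 0], "dr": [0, 0, 0]}, {"gripper": 0, "delta_pos": [0, -0.006, 0], "dr": [0, 0, 0]}, {"gripper": 0, "delta_pos": [0, -0.005, 0], "dr": [0, 0, 0]}, {"gripper": 0, "delta_pos": [0, -0.004, 0], "dr": [0, 0, 0]}, {"gripper": 0, "delta_pos": [0, 0, 0], "dr": [0, 0, 0]}])

```text
time_s: 9.4
eef_pos: [538.3, 229.9, 14.6]
tool_rot: [0.683, 0.71, 0.123, 0.119]
contact_force: [0.2, 0.5, 0.3]
width: -0.4
```

```bash
python3 - <<'E'
from h import *
o=arm.get_obs()
print(o['eef_pos'],o['time_s'],w2lane((538.2,244.8,.042),o['eef_pos']),o['contact_force'])
cv2.imwrite("pics/s12.png",cv2.resize(optics.capture('scene')[210:410,150:416],None,fx=3,fy=3))
E
```

```text
[538.26932895 229.94853385  14.63284948] 9.4 [[ -0.5543104  -14.84128005  14.63284948]] [0.17475483 0.45780299 0.29628485]
```

View pics/s12.png

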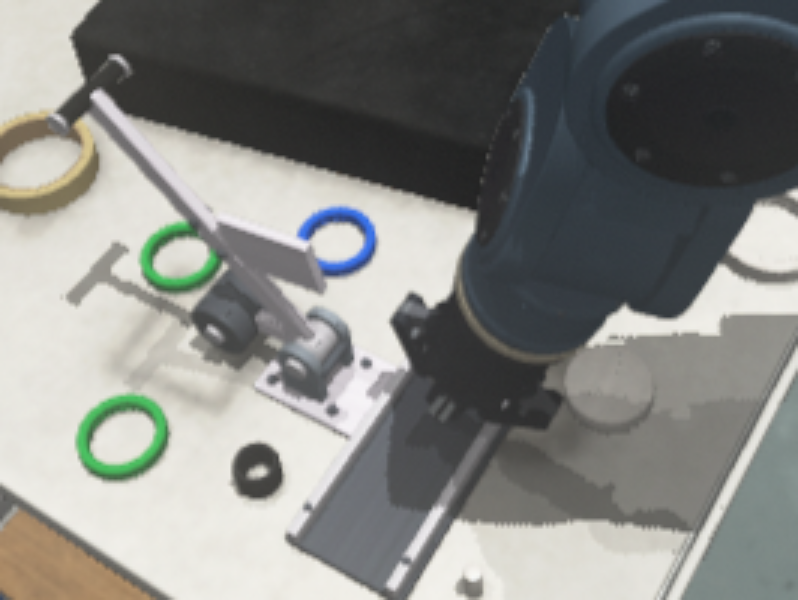

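apply_moves(steps=[{"gripper": 0, "delta_pos": [0, -0.003, 0], "dr": [0, 0, 0]}, {"gripper": 0, "delta_pos": [0, -0.003, 0], "dr": [0, 0, 0]}, {"gripper": 0, "delta_pos": [0, -0.003, 0], "dr": [0, 0, 0]}, {"gripper": 0, "delta_pos": [0, -0.002, 0], "dr": [0, 0, 0]}])

```text
time_s: 9.78
eef_pos: [538.4, 219.0, 14.6]
tool_rot: [0.683, 0.71, 0.123, 0.119]
contact_force: [-0.3, 0.6, -0.3]
width: -0.2
```

apply_moves(steps=[{"gripper": 0, "delta_pos": [0, -0.002, 0], "dr": [0, 0, 0]}, {"gripper": 0, "delta_pos": [0, -0.002, 0], "dr": [0, 0, 0]}])

```text
time_s: 9.95
eef_pos: [538.6, 216.0, 14.9]
tool_rot: [0.682, 0.711, 0.124, 0.118]
contact_force: [-3.3, 19.0, 1.7]
width: 0.1
```

```bash
python3 - <<'E'
from h import *
o=arm.get_obs()
print(o['eef_pos'],o['time_s'],w2lane((538.2,244.8,.042),o['eef_pos']),o['contact_force'])
E
```

```text
[538.59198201 215.97683966  14.9406323 ] 9.95 [[ -0.81858053 -28.81420045  14.9406323 ]] [-3.30931416 18.97155094  1.72037786]
```

apply_moves(steps=[{"gripper": 0, "delta_pos": [0, 0.008, 0], "dr": [0, 0, 0]}, {"gripper": 0, "delta_pos": [0, 0.012, 0], "dr": [0, 0, 0]}, {"gripper": 0, "delta_pos": [-0.005, 0, 0.02], "dr": [0, 0, 0]}, {"gripper": 0, "delta_pos": [-0.005, 0, 0.03], "dr": [0, 0, 0]}, {"gripper": 0, "delta_pos": [-0.01, 0, 0.035], "dr": [0, 0, 0]}, {"gripper": 0, "delta_pos": [-0.01, 0, 0.035], "dr": [0, 0, 0]}, {"gripper": 0, "delta_pos": [-0.01, 0, 0.035], "dr": [0, 0, 0]}, {"gripper": 0, "delta_pos": [-0.01, 0, 0.03], "dr": [0, 0, 0]}, {"gripper": 0, "delta_pos": [-0.02, 0, 0.01], "dr": [0, 0, 0]}, {"gripper": 0, "delta_pos": [0, 0, 0], "dr": [0, 0, 0]}])

```text
time_s: 10.78
eef_pos: [462.7, 240.1, 217.8]
tool_rot: [0.683, 0.711, 0.122, 0.119]
contact_force: [-0.1, -1.0, 0.6]
width: -0.0
```

```bash
python3 - <<'E'
from h import *
import pickle
o=arm.get_obs();pickle.dump(o,open('o2.pkl','wb'))
print(o['eef_pos'],o['time_s'],o['contact_force'])
cv2.imwrite("pics/w13.png",optics.capture('wrist'))
cv2.imwrite("pics/s13.png",cv2.resize(optics.capture('scene')[210:410,150:416],None,fx=3,fy=3))
E
```

```text
[462.67907963 240.12133801 217.84587061] 10.7833 [-0.07053932 -1.01712217  0.61158597]
```

View pics/w13.png

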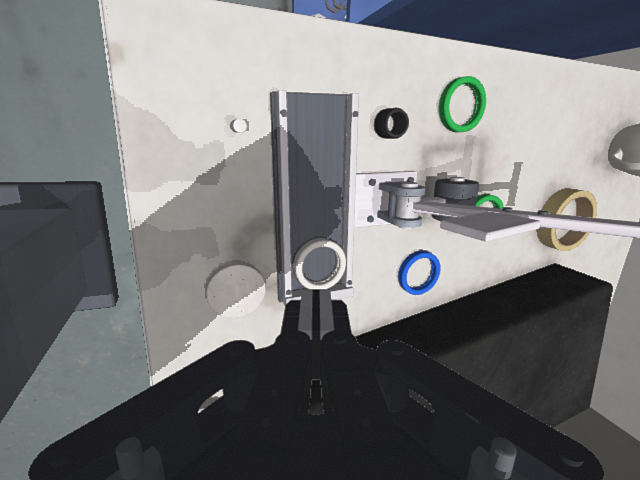

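View pics/s13.png

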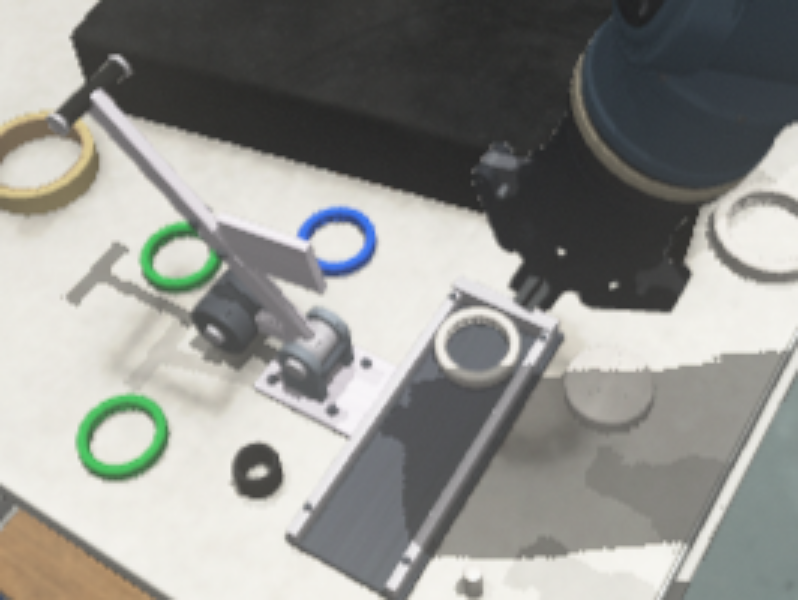

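```bash
python3 - <<'E'
from h import *
import pickle
L=(538.2,244.8,.042)
c=cam('scene'); w=ray(c,(150+477/3,210+346/3),20);print('scene',w2lane(L,w))
c=cam('wrist',pickle.load(open('o2.pkl','rb'))); w=ray(c,(319.5,266),20);print('wrist',w2lane(L,w))
i=cv2.imread('pics/w13.png');cv2.imwrite('pics/w13c.png',cv2.resize(i[220:310,260:380],None,fx=6,fy=6,interpolation=cv2.INTER_CUBIC))
i=cv2.imread('pics/s13.png');cv2.imwrite('pics/s13c.png',cv2.resize(i[260:420,400:600],None,fx=3.6,fy=3.6))
E
```

```text
scene [[ -2.82414817 -65.29613398  20.        ]]
wrist [[ -0.309093   -68.65015076  20.        ]]
```

View pics/w13c.png

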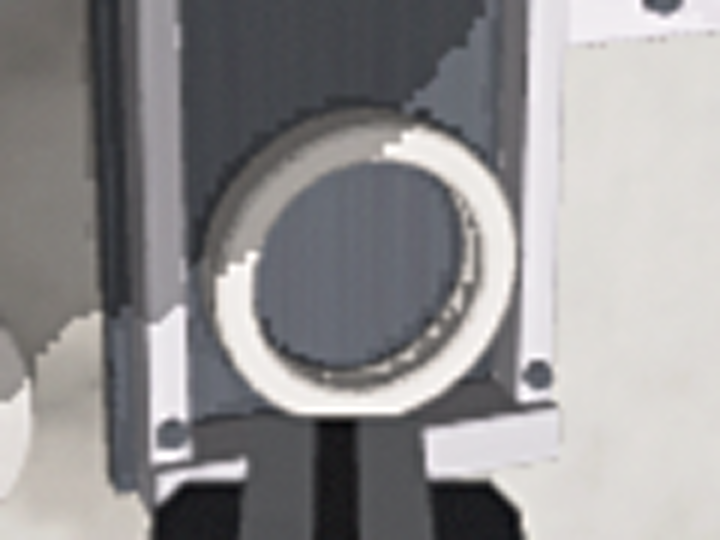

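View pics/s13c.png

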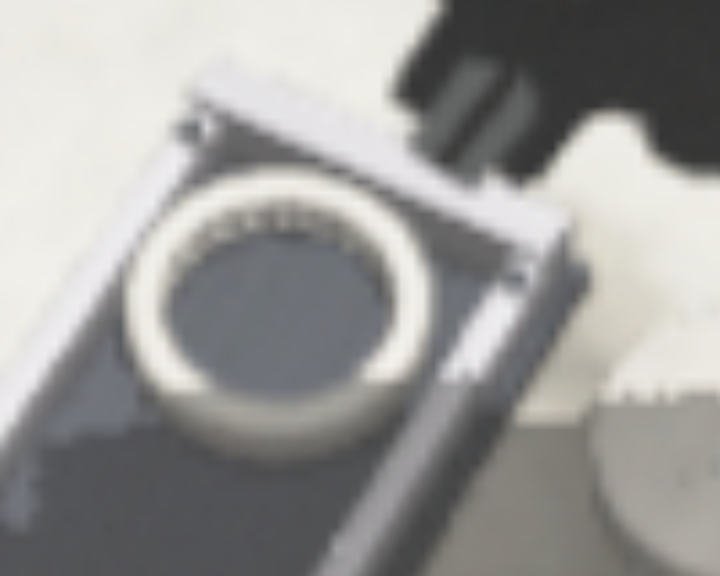

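```bash
python3 - <<'E'
from h import *
L=(538.2,244.8,.042); c=cam('scene')
P=lambda pts:(((proj(c,lane2w(L,pts))-[150,210])*3-[400,260])*3.6).round(0)
print('stop top front',P([(34,-101,26),(-34,-101,26),(46,-101,26),(-46,-101,26)]).tolist())
print('stop base',P([(34,-101,8),(-34,-101,8)]).tolist())
a=np.linspace(0,2*np.pi,73)
for y in(-70,-64,-60):
    E=P(np.c_[31*np.cos(a),y+31*np.sin(a),20+0*a]);print(y,E.min(0),E.max(0))
# overlay
i=cv2.resize(cv2.resize(optics.capture('scene')[210:410,150:416],None,fx=3,fy=3)[260:420,400:600],None,fx=3.6,fy=3.6)
for y,col in((-70,(0,0,255)),(-63,(0,255,0))):
    E=P(np.c_[31*np.cos(a),y+31*np.sin(a),20+0*a]).astype(int);cv2.polylines(i,[E],True,col)
cv2.polylines(i,[P([(34,-101,26),(-34,-101,26),(-34,-101,8),(34,-101,8)]).astype(int)],True,(255,0,0))
cv2.imwrite('pics/ov.png',i)
E
```

```text
stop top front [[206.0, 91.0], [497.0, 223.0], [156.0, 68.0], [550.0, 247.0]]
stop base [[208.0, 141.0], [496.0, 272.0]]
-70 [123. 158.] [430. 421.]
-64 [107. 179.] [416. 444.]
-60 [ 97. 194.] [407. 460.]
```

View pics/ov.png

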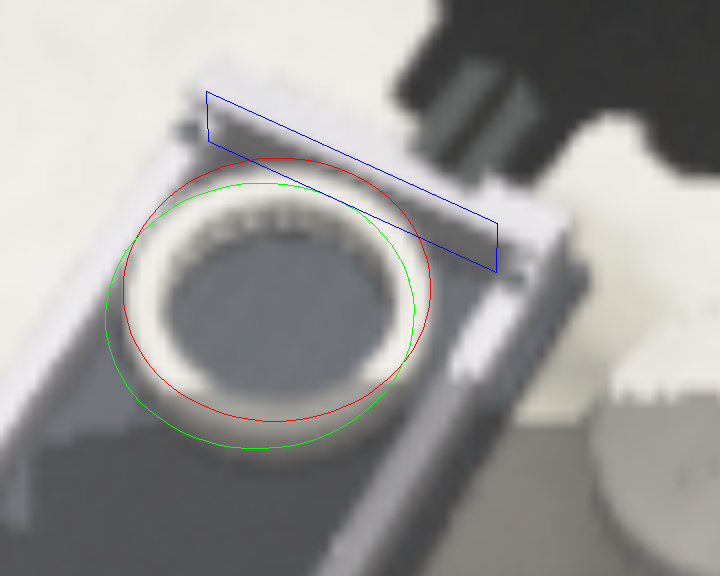

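```bash
python3 - <<'E'
from h import *
L=(538.2,244.8,.042); c=cam('scene')
a=np.radians(130.3-0); print(proj(c,lane2w(L,(95+235*np.cos(np.radians(50)),0,45+235*np.sin(np.radians(50))))), 'seen',150+90/3,210+93/3)
print(arm.hand_in(), arm.get_obs()['time_s'])
E
```

```text
[[178.3644744  239.87407615]] seen 180.0 241.0
the job is handed in; nothing more can be done
the job is handed in; nothing more can be done
```

I raised the barrier past its balance point with the closed fingertips, and it fell onto its rear stop and stayed there. I then pushed the ring along the lane, under the barrier, until it met the stop bar. The job was handed in at about 11 s of the 50 s allowed, and no verdict is reported.

- **Barrier:** the push bar appears at pixel (180, 241) in the scene picture. The expected spot for the barrier raised on its rear stop is (178, 240).
- **Ring:** the wrist force rose to 19 N as the ring met the stop, with the fingertips at lane y = -29 mm, about where I had predicted.
    - After backing off, the wrist picture put the ring centre at lane x ≈ 0, y ≈ -69 mm.
    - A first reading from the scene picture gave x ≈ -3, y ≈ -65 mm, closer to the -63 mm limit.
    - An overlay on the scene picture, shifted to match the stop bar by eye, fits about -70 mm.
- **Other things:** block_a, the gauge pin, the loupe and the bench ring looked unmoved in the last pictures. The carton and the oil bottle were out of those views. I did not measure any bystander positions again. The gripper was well clear of everything at the end.

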